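# Stamp test discs onto an agar plate with a plunger disc dispenser

### The arm

A 6-joint arm with a two-finger parallel gripper is mounted at the origin on the work surface. World frame = base frame: x ahead of the robot, y to its left, z up, the work surface at z = 0. Lengths are in m, angles in degrees, forces in N, time in s.
With the tool pointing down it reaches from about 0.4 to 0.825 m from the base axis. Payload 7 kg.
Tool frame: the origin (TCP) lies at the centre of the arm's flange, where the gripper is bolted on; the fingertips stand 178 mm ahead of it and the grasp point (between the pads) lies 159 mm ahead of it; z points along the fingers, y is the line along which they close (so a half turn about z gives the same grasp; the last joint's range is limited). The gripper opens to 88 mm and grips with 3 to 60 N. Pads are 19 mm wide; open, the fingers measure 130 mm over their backs; the gripper's body (78 mm by 193 mm) begins 47 mm behind the grasp point.
Start: joints at [-56.373, 20.546, 0.682, 0, -70.136, -16.507], TCP at [0.199, -0.645, 0.405] pointing down, gripper open.
Joint ranges: [-176.03, 176.03], [-82.01, 121.73], [-58.28, 71.71], [-173.87, 95.51], [-174.79, -0.11], [-173.66, 173.66]. Speed limits (degrees/s): [136.94, 136.94, 172.46, 180, 180, 180].

### API

Orientations are given as [roll, pitch, yaw] about the fixed x, y, z axes, in that order (R = Rz(yaw) Ry(pitch) Rx(roll)).
In Python, from cell import manip, imaging gives the robot as it stands. The module is installed in compiled form; this text tells all that it offers.
- The arm moves only by the tool drive_tool, never from a script. Its argument "deltas" is a list of rows, each a list of 7 numbers: the shift along the world's x, y, z as a fraction of full scale, then the turn, a rotation vector about the world's x, y, z as a fraction of full scale, then the closure, from 0 (fully open) to 1 (shut). A call has 1 to 10 rows; each row is the pose to reach, as a shift and turn from the pose commanded when the call began; what a row does not reach only later rows make up. Full scale, the value 1, is 0.25 m for a shift and 45 degrees for a turn. A row lasts 1/10 s, in which the tool goes at most 50 mm and 8.59 degrees, less where a joint would pass 70% of its speed; a pose out of reach is approached as far as the arm can. A call with a number of a shift or a turn outside -1 to 1 is refused whole. A call with a gripper value outside its range is refused whole. The fingers move at their own pace and stop on an object; "force" is the grip in N (left out, the last holds). Time passes only in rows, so rows that repeat a pose let the fingers close. It gives the time, the measured TCP pose, the force, the opening and the grip force at its end, in the units of the state.
- manip.observe(): the state, without advancing time (a new reading comes with each control period).
- imaging.grab_frame(name): name is "scene" or "top" or "wrist"; returns (picture, depth): 420x560x3 uint8, blue, green, red; 420x560 float32, m along the optical axis (not along the pixel's ray), 0 where there is no reading.
- imaging.get_calibration(name): a dict with "K" (3x3 intrinsics, pixels), "eye" and "attitude" of the camera in the world. Camera axes: x right, y up, looking along -z (the intrinsics and any distortion apply to the point x, -y, -z); pixel columns grow to the right and rows downward; lengths in m; the calibration is good to about 2 mm. A picture is of the moment at which its call begins: read the wrist's pose just before it. get_calibration takes no time and is no camera call; for the wrist camera it gives the pose at the moment of the call.
- manip.close_job(): hands the job in; it is judged then, once.
Trained networks look in the newest picture that a camera, given by its name, has taken for a name from the list of things; names that differ only in an ending like _2 or _b are one class to them, and where a whole thing is asked for, a point or a joint stands for the part that bears it (a point fixed in the world has none). Each returns a list of dicts, best first, with "score" (0 to 1); they miss things now and then, are a little off and sometimes report something else, mostly with a low value. They report only what shows in the picture. A call takes as long as a camera call. They do not tell look-alikes from the thing itself.
- imaging.find_in(camera, query): "rect" ([left, top, right, bottom] as shares, 0 to 1, of the picture: columns of its width, rows of its height, round what is visible of it).
The state is a dict: "time_s": time; "joint_positions": joint angles; "qvel": joint speeds; "effort": joint torques, N m; "position": TCP position; "orientation": TCP orientation; "contact_force": force on the tool from outside, world axes, zero at the start; "moment": the same for the moment, N m; "finger_gap": finger opening in m; "gripper_force": force on a finger pad.
Only numpy, scipy, OpenCV 4.12 (cv2) and the standard library are available. Lean on these libraries where they do the work, as an engineer would, in place of code of your own. Each camera call takes 0.05 s, during which the arm holds its last target. There are 200 camera calls.

### The job

Take the disc dispenser off its storage base, keep it upright and seat it squarely down over the open agar dish, then press its knob down until the plunger bottoms and hold it firmly against its internal stop for a moment, gently enough not to crack the dish. Then lift the dispenser off, put it back fully seated on its storage base and let go of it. The knob must not be pressed in anywhere but on the seated dish; leave the dish about where it stands, and do not disturb anything else on the bench.

Things in the scene. Friction and masses are not known exactly. Their poses are not given: they have to be found in the camera images.
- dispenser: Loose disc dispenser, 0.46 kg: white deck 106 mm across, 12 mm thick; on it six clear cartridges and a steel barrel (to 76 mm up, 86 mm wide), then a black knob on a stem. Origin: centre of the deck's underside, which rests on the dish's rim; z up. Six legs hang 12 mm lower: inner faces on a 93 mm circle, flared over the last 6 mm; they centre on dish or base if within 4 mm. Starts on the base.
- knob (a point): Centre of the dispenser's knob: an upright black cylinder 34 mm across and 24 mm tall, 126 mm above the deck's underside on the dispenser's axis while the plunger is up (flat top 12 mm above this point). The whole dispenser can be lifted by it.
- plunger (a joint): How far the knob is pressed in, m: 0 up, growing downward. Return spring: 8 N starts it, 12 N at most. After 8 to 20 mm it meets a hard stop inside the barrel; where that is set differs and cannot be seen: it is felt as a sudden rise of force. Hold it there with 15 to 20 N on the knob. More than 30 N on the knob cracks the dish, and so does a knock: go slowly (10 to 15 mm/s).
- dish: Open round agar dish, clear, 90 mm outside, 15 mm tall, wall 2 mm, agar 4 mm deep, 45 g, loose on the bench. Origin: centre of its underside. With the dispenser seated the deck's underside lies on its rim, 15 mm above this origin.
- dock: The dispenser's storage base, fixed: dark steel round foot 124 mm across and 6 mm thick with a round aluminium boss 89 mm across and 15 mm tall on it. Origin: centre of its underside. With the dispenser seated the deck's underside lies on the boss, 21 mm above this origin.
- rack: Bystander: white tube rack 132 x 90 mm, 64 mm tall, with some red-capped tubes to 92 mm. Origin: centre of its underside, x along its length.
- dish_lid: Bystander: the dish's lid, clear, lying upturned, 94 mm across, 9 mm tall. Origin: centre of its underside.
- plate_stack: Bystander: stack of four closed dishes, 94 mm across, 68 mm tall. Origin: centre of its underside.
- marker: Bystander: marker pen lying down, 130 mm long, 14 mm thick, along its x. Origin: under its middle.
- forceps: Bystander: steel forceps lying down, 120 mm long, about 15 mm wide, 6 mm high, along its x. Origin: under its middle.
- saline: Bystander: clear bottle 72 mm across, 175 mm tall. Origin: centre of its underside.
- sanitizer: Bystander: hand-gel pump bottle 62 mm across, 188 mm tall. Not to be used. Origin: centre of its underside.
There are look-alikes about, which are no part of the job. Leave any purple look-alike of the dish alone.

How it is judged (in metres and radians):
On the way, in this order (a step that is already met when the one before it is completed fails the run):
1. the dispenser is seated squarely on the dish's rim with its plunger still up (horizontal distance between dispenser and dish below 0.004 m and z of dispenser in the frame of dish between 0.0125 and 0.0175 m and angle between dispenser's own z axis and vertical below 0.06 rad and value of joint plunger below 0.003 m), for 0.1 s.
2. on the seated dish, the plunger is pressed in and held firmly against its stop (about 14 N or more on the knob) (horizontal distance between dispenser and dish below 0.004 m and z of dispenser in the frame of dish between 0.0125 and 0.0175 m and angle between dispenser's own z axis and vertical below 0.06 rad and value of joint plunger above 0.0065 m and contact force between dispenser and dish above 18 N), for 0.1 s.
At the end, for the whole second after the job is handed in: The dispenser stands at rest fully seated on its storage base (within 4 mm of its centre, deck within 2.5 mm of its seat height, upright within 0.06 rad), plunger fully up (within 2 mm), and the dish stands flat and still on the bench within 30 mm of where it was (horizontal distance between dispenser and dock below 0.004 m and z of dispenser in the frame of dock between 0.0185 and 0.0235 m and angle between each of dispenser, dish's own z axis and vertical below 0.06 rad and value of joint plunger below 0.002 m and linear speed of each of dispenser, dish below 0.02 m/s and distance of dish from where it was at the start of the episode below 0.03 m and height (world z) of dish below 0.003 m); the robot touches nothing.
It fails at once if the knob is pressed in (over 5 mm) while the dispenser is not seated on the dish (value of joint plunger above 0.005 m and (horizontal distance between dispenser and dish above 0.007 m or z of dispenser in the frame of dish above 0.02 m)).
It fails at once if the dish is cracked: more than 35 N between dispenser and dish (contact force between dispenser and dish above 35 N).
It fails at once if the dispenser is tipped more than 0.4 rad (angle between dispenser's own z axis and vertical above 0.4 rad).
It fails at once if a bystander is moved more than 15 mm (distance of any of rack, dish_lid, plate_stack, marker, forceps, saline, sanitizer from where it was at the start of the episode above 0.015 m).
It also fails if it takes over 56 s, if anything falls off the work surface, if the arm or the gripper's body presses on something with over 40 N, if the wrist force passes 120 N, or if a joint passes its speed limit or range.

## Working session

There is one attempt and no reset: what is moved stays moved. The work goes in short steps, Python scripts to look and compute and a tool call to move; the robot and the scene stay as the last step left them, time stands still between calls to the robot, and variables do not carry over. Pictures are saved under pics/ and viewed, at most 10 in all, crops included, and the job is handed in when it is done.

Besides the shell and the picture viewer there is one more tool, called after "Emit:" as a command line: name --pt "numbers of a row" for each row, then --argument value for the rest. drive_tool: Moves the arm, as the interface text tells. Shift numbers are shares of 0.25 m and turn numbers shares of 45 degrees, none past 1 either way. Its arguments: {"type":"object","properties":{"deltas":{"type":"array"},"force":{"type":"number"}},"required":["deltas"]}

```bash
mkdir -p pics; cat > h.py <<'E'
import numpy as np, cv2
from cell import manip, imaging
def cal(n):
    c=imaging.get_calibration(n); 
    return c
def rot(a):
    a=np.array(a,float)
    if a.shape==(3,3): return a
    from scipy.spatial.transform import Rotation as R
    if a.size==3: return R.from_euler('xyz',a,degrees=True).as_matrix()
    return R.from_quat(a).as_matrix()
def cloud(n,d,c):
    K=np.array(c['K']);v,u=np.mgrid[0:d.shape[0],0:d.shape[1]]
    p=np.stack([(u-K[0,2])/K[0,0]*d,-(v-K[1,2])/K[1,1]*d,-d],-1)
    return p@rot(c['attitude']).T+np.array(c['eye'])
E
python3 - <<'E'
from h import *
for n in ['scene','top']:
    c=cal(n);print(n,c)
    im,d=imaging.grab_frame(n);cv2.imwrite(f'pics/{n}.png',im);np.savez(f'{n}.npz',im=im,d=d)
    P=cloud(n,d,c)
    for q in ['dispenser','knob','dish','dock','dish_lid','plate_stack','saline','sanitizer','rack','marker','forceps']:
        for r in imaging.find_in(n,q)[:4]:
            if r['score']<.2: continue
            x=np.array(r['rect'])*[560,420,560,420];m=(x[:2]+x[2:])/2
            print(q,round(r['score'],2),x.round(),P[int(m[1]),int(m[0])].round(3))
print(manip.observe())
E
```

```text
scene {'K': array([[426.35560845,   0.        , 280.39206538],
       [  0.        , 426.35560845, 217.64217328],
       [  0.        ,   0.        ,   1.        ]]), 'eye': array([1.37578136, 0.75554842, 0.82092079]), 'attitude': array([ 57.19956256,   0.57190173, 133.40832324])}
dispenser 0.79 [348. 217. 386. 274.] [0.487 0.246 0.083]
dispenser 0.22 [176. 151. 193. 207.] [ 0.64  -0.42   0.122]
knob 0.47 [365. 220. 378. 238.] [0.482 0.253 0.143]
dish 0.93 [239. 211. 268. 228.] [ 0.529 -0.19   0.001]
dish 0.69 [280. 200. 309. 218.] [ 0.383 -0.126  0.003]
dock 0.75 [347. 260. 386. 276.] [0.513 0.27  0.026]
dock 0.46 [307. 221. 330. 237.] [0.433 0.027 0.014]
dish_lid 0.89 [186. 229. 215. 252.] [ 0.737 -0.223  0.004]
plate_stack 0.94 [298. 274. 332. 314.] [0.729 0.256 0.067]
plate_stack 0.34 [347. 261. 383. 279.] [0.506 0.264 0.011]
saline 0.61 [384. 268. 417. 336.] [0.657 0.451 0.112]
sanitizer 0.8 [175. 152. 192. 209.] [ 0.639 -0.428  0.115]
sanitizer 0.69 [297. 277. 335. 317.] [0.737 0.265 0.067]
rack 0.66 [234. 224. 291. 278.] [0.691 0.023 0.063]
rack 0.36 [365. 218. 379. 238.] [0.4
[... 1073 characters left out ...]
1]
{'time_s': 1.2, 'joint_positions': array([-5.63739278e+01,  2.05468619e+01,  6.80831754e-01, -2.98721513e-04,
       -7.01343690e+01, -1.65075198e+01]), 'qvel': array([ 0.05467435, -0.04538718,  0.02675304,  0.02386014,  0.06851153,
       -0.07093848]), 'effort': array([ 8.41761139e-04, -5.82398021e+01,  2.93299234e+01,  7.00238004e+00,
        1.26232396e-02, -2.46871093e-05]), 'position': array([ 0.19867014, -0.64507868,  0.40464606]), 'orientation': array([ 1.79999538e+02,  1.55963493e-04, -1.62881549e+02]), 'contact_force': array([-0.17233666, -0.22064472,  0.02501118]), 'moment': array([ 0.03454962, -0.02817812,  0.02434907]), 'gripper_force': 0.0, 'finger_gap': 0.08764348970563966}
```

View pics/top.png

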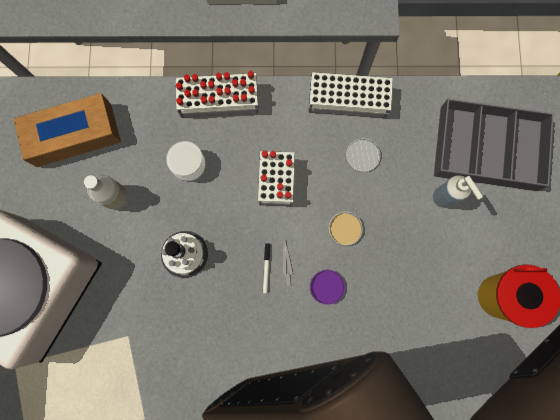

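View pics/scene.png

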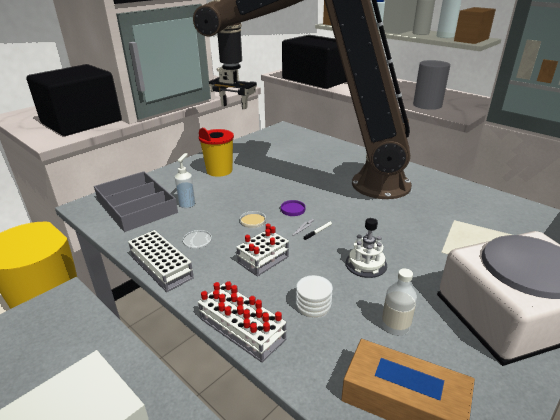

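Top view: the amber open dish is at (346,229). Things that could be taken for it are the purple look-alike at (328,288) and the clear lid at (363,155). The dispenser with its black knob is at (183,253), and the white plate stack at (185,161) is not it. I choose the amber dish and the knobbed dispenser, and check both in one crop.

```bash
python3 - <<'E'
from h import *
z=np.load('top.npz');im,d=z['im'],z['d'];P=cloud('top',d,cal('top'))
hsv=cv2.cvtColor(im,cv2.COLOR_BGR2HSV)
a=np.zeros(d.shape,bool);a[205:252,320:370]=1
m=a&(hsv[...,1]>70)&(d>0)
(c,r)=cv2.minEnclosingCircle(P[m][:,:2].astype(np.float32)*1000);print('dish',c,r,np.median(P[m],0),m.sum())
# rim pts
rm=a&(P[...,2]>.009);print('rim',rm.sum(),[ (P[rm][:,i].min(),P[rm][:,i].max()) for i in range(3)])
for n in ['top','scene']:
    z2=np.load(n+'.npz');Q=cloud(n,z2['d'],cal(n))
    b=(abs(Q[...,0]-.475)<.05)&(abs(Q[...,1]-.245)<.05)&(z2['d']>0)
    k=b&(Q[...,2]>.15)
    print(n,'knob',k.sum(),np.median(Q[k],0),Q[k].min(0),Q[k].max(0))
    b=(abs(Q[...,0]-.475)<.08)&(abs(Q[...,1]-.245)<.08)&(z2['d']>0)&(Q[...,2]>.022)&(Q[...,2]<.04)
    (c,r)=cv2.minEnclosingCircle(Q[b][:,:2].astype(np.float32)*1000);print('deck',c,r)
s=np.load('scene.npz')['im'][190:285,230:400]
t=im[205:285,155:370]
cv2.imwrite('pics/crop.png',np.vstack([cv2.resize(s,(600,335)),cv2.resize(t,(600,223))]))
E
```

```text
dish (538.9171752929688, -183.5390625) 43.46873092651367 [ 0.53971278 -0.18418701  0.00386167] 780
rim 130 [(np.float64(0.3528116345475412), np.float64(0.5821210255514371)), (np.float64(-0.22789668988002248), np.float64(-0.015604967280738348)), (np.float64(0.009023073013338045), np.float64(1.3066201718666777))]
top knob 166 [0.47050305 0.24218776 0.15804582] [0.45466546 0.22657778 0.150196  ] [0.48714718 0.25740178 0.16415332]
deck (471.08355712890625, 242.99610900878906) 53.183677673339844
scene knob 84 [0.47653785 0.24706946 0.15824068] [0.45659659 0.22941749 0.15040312] [0.4897072  0.26074377 0.16146325]
deck (472.2513732910156, 244.79112243652344) 54.20048141479492
```

View pics/crop.png

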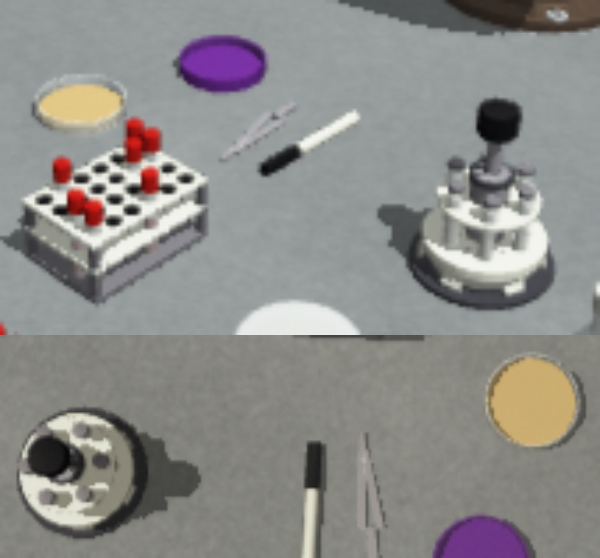

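The crop confirms it: the amber open dish is at scene (253,219) and the dispenser at (367,245). Purple is excluded. I'll go above the dish first for a close look on the way.

Emit:
drive_tool --pt "0.88 0.96 0 0 0 0 0" --pt "0.88 0.96 0 0 0 0 0" --pt "0.88 0.96 0 0 0 0 0" --pt "0.88 0.96 0 0 0 0 0" --pt "0.88 0.96 0 0 0 0 0" --pt "0.88 0.96 0 0 0 0 0" --pt "0.88 0.96 0 0 0 0 0"

```text
time_s: 1.9
position: [0.4206, -0.4025, 0.405]
orientation: [-180.0, 0.1, -162.8]
contact_force: [0.4, -0.5, 0.2]
finger_gap: 0.0877
gripper_force: 0.0
```

Emit:
drive_tool --pt "0.36 0.8 0.1 0 0 0 0" --pt "0.36 0.8 0.1 0 0 0 0" --pt "0.36 0.8 0.1 0 0 0 0" --pt "0.36 0.8 0.1 0 0 0 0" --pt "0.36 0.8 0.1 0 0 0 0" --pt "0.36 0.8 0.1 0 0 0 0" --pt "0.36 0.8 0.1 0 0 0 0"

```text
time_s: 2.6
position: [0.5088, -0.2046, 0.4298]
orientation: [-180.0, 0.0, -162.8]
contact_force: [-0.5, 0.1, -0.0]
finger_gap: 0.0877
gripper_force: 0.0
```

```bash
python3 - <<'E'
from h import *
o=manip.observe();print(o['position'],o['orientation'],o['contact_force'])
c=cal('wrist');print(c)
im,d=imaging.grab_frame('wrist');cv2.imwrite('pics/w1.png',im);P=cloud('wrist',d,c);np.savez('w1.npz',im=im,d=d)
hsv=cv2.cvtColor(im,cv2.COLOR_BGR2HSV)
m=(hsv[...,1]>70)&(hsv[...,0]<30)&(np.hypot(P[...,0]-.539,P[...,1]+.1835)<.06)&(d>0)&(P[...,2]<.02)
print(m.sum(),np.median(P[m],0));(cc,r)=cv2.minEnclosingCircle(P[m][:,:2].astype(np.float32)*1000);print(cc,r)
q=(np.hypot(P[...,0]-.539,P[...,1]+.1835)<.06)&(P[...,2]>.009)&(P[...,2]<.02)
if q.sum()>5:print('rim',q.sum(),cv2.minEnclosingCircle(P[q][:,:2].astype(np.float32)*1000))
E
```

```text
[ 0.50880186 -0.20456779  0.42975685] [-1.79994954e+02  6.12818722e-03 -1.62789838e+02] [-0.4719355   0.10307356 -0.0287328 ]
{'K': array([[300.32632865,   0.        , 279.76502737],
       [  0.        , 300.32632865, 204.71182733],
       [  0.        ,   0.        ,   1.        ]]), 'eye': array([ 0.43869059, -0.22668013,  0.40853756]), 'attitude': array([-1.56876954e+01, -2.93699783e-02,  1.07142402e+02])}
2657 [ 0.53707748 -0.18365741  0.00270366]
(537.3101196289062, -183.20315551757812) 42.3486328125
rim 392 ((536.42529296875, -184.00755310058594), 45.226646423339844)
```

View pics/w1.png

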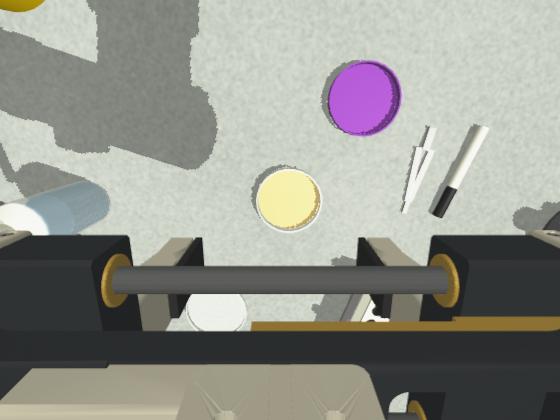

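The wrist view shows the amber dish at (289,199), which puts it at about (0.537, -0.184). Next is the dispenser.

Emit:
drive_tool --pt "0 0.9 0 0 0 0 0" --pt "0 0.9 0 0 0 0 0" --pt "0 0.9 0 0 0 0 0" --pt "0 0.9 0 0 0 0 0" --pt "0 0.9 0 0 0 0 0"

```text
time_s: 3.15
position: [0.5083, 0.0216, 0.4297]
orientation: [180.0, 0.0, -162.9]
contact_force: [0.3, -0.8, 0.9]
finger_gap: 0.0877
gripper_force: 0.0
```

Emit:
drive_tool --pt "0 0.88 0 0 0 0 0" --pt "0 0.88 0 0 0 0 0" --pt "0 0.88 0 0 0 0 0" --pt "0 0.88 0 0 0 0 0" --pt "0 0.88 0 0 0 0 0" --pt "0 0.88 0 0 0 0 0" --pt "0 0.88 0 0 0 0 0"

```text
time_s: 3.85
position: [0.5089, 0.2393, 0.4292]
orientation: [-180.0, -0.1, -162.9]
contact_force: [-0.4, -0.3, 0.2]
finger_gap: 0.0876
gripper_force: 0.0
```

```bash
python3 - <<'E'
from h import *
o=manip.observe();print(o['position'],o['orientation'],o['contact_force'])
c=cal('wrist')
im,d=imaging.grab_frame('wrist');cv2.imwrite('pics/w2.png',im);P=cloud('wrist',d,c)
C=lambda p:(cv2.minEnclosingCircle(p[:,:2].astype(np.float32)*1000),len(p),np.median(p,0))
b=np.hypot(P[...,0]-.471,P[...,1]-.243)<.075
print('knobtop',C(P[b&(P[...,2]>.152)&(P[...,2]<.166)]))
print('deck',C(P[b&(P[...,2]>.028)&(P[...,2]<.037)]))
print('foot',C(P[b&(P[...,2]>.004)&(P[...,2]<.009)]))
E
```

```text
[0.50890434 0.23928382 0.42918471] [-1.79968334e+02 -5.96491219e-02 -1.62900629e+02] [-0.40039634 -0.32033799  0.16820643]
knobtop (((469.17938232421875, 242.49127197265625), 17.04037094116211), 1231, array([0.46832173, 0.24217333, 0.15758694]))
deck (((469.136474609375, 242.54286193847656), 52.96226501464844), 1083, array([0.44061914, 0.21931541, 0.03155997]))
foot (((468.9484558105469, 242.43467712402344), 61.49140548706055), 863, array([0.44452587, 0.22217364, 0.00485412]))
```

View pics/w2.png

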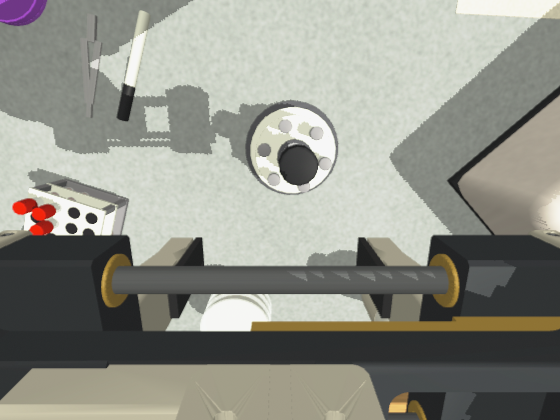

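Dispenser knob (298,165) is at (0.469, 0.2425), with the top at z ≈ 0.158. I descend and grip the knob.

Emit:
drive_tool --pt "-0.16 0.01 0 0 0 0 0" --pt "-0.16 0.01 -0.1 0 0 0 0" --pt "-0.16 0.01 -0.25 0 0 0 0" --pt "-0.16 0.01 -0.4 0 0 0 0" --pt "-0.16 0.01 -0.46 0 0 0 0" --pt "-0.16 0.01 -0.49 0 0 0 0" --pt "-0.16 0.01 -0.49 0 0 0 0"

```text
time_s: 4.6
position: [0.4689, 0.2413, 0.3068]
orientation: [-180.0, -0.1, -163.0]
contact_force: [0.9, 0.3, -0.6]
finger_gap: 0.0877
gripper_force: 0.0
```

Emit:
drive_tool --pt "0 0 0 0 0 0 0.3" --pt "0 0 0 0 0 0 0.5" --pt "0 0 0 0 0 0 0.7" --pt "0 0 0 0 0 0 0.9" --pt "0 0 0 0 0 0 1" --pt "0 0 0 0 0 0 1" --pt "0 0 0 0 0 0 1" --pt "0 0 0 0 0 0 1" --force 45

```text
time_s: 5.4
position: [0.4687, 0.2426, 0.3072]
orientation: [180.0, 0.0, -162.9]
contact_force: [-0.8, 0.8, 0.1]
finger_gap: 0.0332
gripper_force: 45.0
```

Emit:
drive_tool --pt "0 0 0.01 0 0 0 1" --pt "0 0 0.02 0 0 0 1" --pt "0 0 0.04 0 0 0 1" --pt "0 0 0.07 0 0 0 1" --pt "0 0 0.11 0 0 0 1" --pt "0 0 0.16 0 0 0 1" --pt "0 0 0.24 0 0 0 1" --pt "0 0 0.32 0 0 0 1" --pt "0 0 0.4 0 0 0 1" --pt "0 0 0.4 0 0 0 1"

```text
time_s: 6.4
position: [0.4693, 0.2428, 0.411]
orientation: [179.9, 0.3, -162.9]
contact_force: [0.2, 0.9, -4.7]
finger_gap: 0.033
gripper_force: 45.0
```

```bash
python3 - <<'E'
from h import *
o=manip.observe();print(o['position'],o['orientation'],o['contact_force'],o['moment'],o['finger_gap'])
c=cal('wrist')
im,d=imaging.grab_frame('wrist');cv2.imwrite('pics/w3.png',im);P=cloud('wrist',d,c)
b=np.hypot(P[...,0]-.469,P[...,1]-.2425)<.075
p=P[b&(P[...,2]>.11)&(P[...,2]<.14)&(d>0)];print(len(p),np.median(p,0),cv2.minEnclosingCircle(p[:,:2].astype(np.float32)*1000))
A=np.c_[p[:,:2]-p[:,:2].mean(0),np.ones(len(p))];print('slope',np.linalg.lstsq(A,p[:,2],rcond=None)[0])
E
```

```text
[0.46932326 0.24281087 0.41099862] [ 179.86192424    0.34118365 -162.8560606 ] [ 0.21377516  0.91672237 -4.70205345] [ 0.16059437 -0.20093996  0.00723788] 0.033049661109025866
2439 [0.43454409 0.23131626 0.13511361] ((468.9551086425781, 243.10740661621094), 52.823753356933594)
slope [0.05766406 0.02727076 0.13434168]
```

View pics/w3.png

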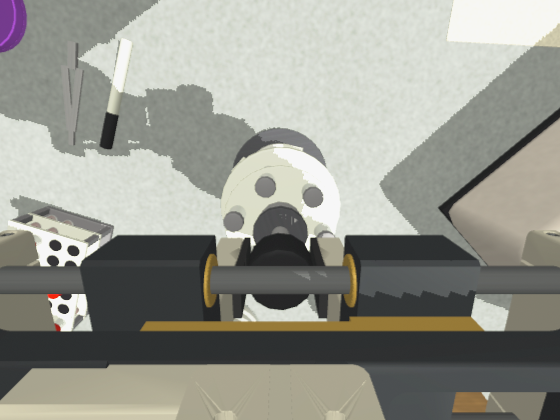

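Gripped and hanging level: the deck centre is under the tool within 0.5 mm. Now carrying it to the dish.

Emit:
drive_tool --pt "0.005 -0.03 0 0 0 0 1" --pt "0.016 -0.1 0 0 0 0 1" --pt "0.032 -0.2 0 0 0 0 1" --pt "0.048 -0.3 0 0 0 0 1" --pt "0.064 -0.4 0 0 0 0 1" --pt "0.08 -0.5 0 0 0 0 1" --pt "0.096 -0.6 0 0 0 0 1" --pt "0.112 -0.7 0 0 0 0 1" --pt "0.128 -0.8 0 0 0 0 1" --pt "0.144 -0.9 0 0 0 0 1"

```text
time_s: 7.45
position: [0.5041, 0.0152, 0.4061]
orientation: [-180.0, -0.1, -162.9]
contact_force: [0.6, -0.3, -4.8]
finger_gap: 0.0335
gripper_force: 45.0
```

Emit:
drive_tool --pt "0.016 -0.1 0 0 0 0 1" --pt "0.032 -0.2 0 0 0 0 1" --pt "0.048 -0.3 0 0 0 0 1" --pt "0.064 -0.4 0 0 0 0 1" --pt "0.08 -0.5 0 0 0 0 1" --pt "0.096 -0.6 0 0 0 0 1" --pt "0.112 -0.7 0 0 0 0 1" --pt "0.123 -0.77 0 0 0 0 1" --pt "0.128 -0.804 0 0 0 0 1" --pt "0.128 -0.804 0 0 0 0 1"

```text
time_s: 8.45
position: [0.5361, -0.1851, 0.4061]
orientation: [180.0, -0.1, -163.0]
contact_force: [-0.5, 0.7, -4.3]
finger_gap: 0.0331
gripper_force: 45.0
```

```bash
python3 - <<'E'
from h import *
o=manip.observe();print(o['position'],o['orientation'],o['contact_force'])
c=cal('wrist')
im,d=imaging.grab_frame('wrist');cv2.imwrite('pics/w4.png',im);P=cloud('wrist',d,c)
b=np.hypot(P[...,0]-.537,P[...,1]+.184)<.075
p=P[b&(P[...,2]>.10)&(P[...,2]<.145)&(d>0)];print('deck',len(p),np.median(p,0),cv2.minEnclosingCircle(p[:,:2].astype(np.float32)*1000))
im,d=imaging.grab_frame('top');cv2.imwrite('pics/t4.png',im[190:290,280:420].repeat(4,0).repeat(4,1))
E
```

```text
[ 0.53606352 -0.18510391  0.40607447] [ 1.79966015e+02 -1.14937239e-01 -1.62996172e+02] [-0.52798166  0.69377009 -4.27862471]
deck 2468 [ 0.4990404  -0.19776898  0.13050438] ((533.3218383789062, -186.15000915527344), 53.22097396850586)
```

View pics/w4.png

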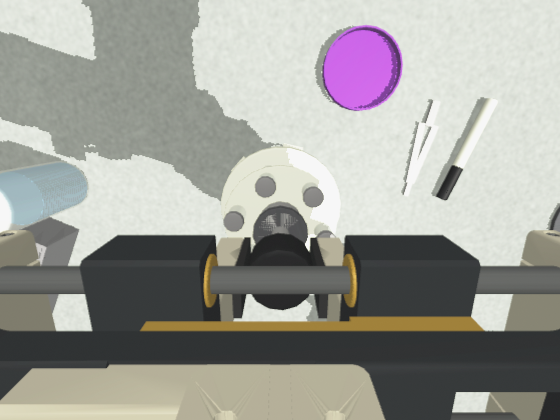

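The dish is now hidden under the dispenser. I lower to just above it, let the arm settle, and re-read.

Emit:
drive_tool --pt "0 0 -0.05 0 0 0 1" --pt "0 0 -0.12 0 0 0 1" --pt "0 0 -0.2 0 0 0 1" --pt "0 0 -0.26 0 0 0 1" --pt "0 0 -0.28 0 0 0 1" --pt "0 0 -0.28 0 0 0 1" --pt "0 0 -0.28 0 0 0 1" --pt "0 0 -0.28 0 0 0 1"

```text
time_s: 9.35
position: [0.537, -0.1835, 0.3381]
orientation: [-180.0, 0.1, -162.9]
contact_force: [0.6, -0.9, -4.2]
finger_gap: 0.033
gripper_force: 45.0
```

```bash
python3 - <<'E'
from h import *
C=lambda p:(np.round(cv2.minEnclosingCircle(p[:,:2].astype(np.float32)*1000)[0],1),len(p),np.median(p,0)[2])
for i in range(3):
    o=manip.observe();print(o['position'].round(4),o['orientation'].round(2),o['contact_force'].round(1))
    c=cal('wrist');im,d=imaging.grab_frame('wrist');P=cloud('wrist',d,c)
    b=(np.hypot(P[...,0]-.537,P[...,1]+.184)<.075)&(d>0)
    print('deck',C(P[b&(P[...,2]>.05)&(P[...,2]<.072)]))
cv2.imwrite('pics/w5.png',im)
im,d=imaging.grab_frame('top');P=cloud('top',d,cal('top'));b=(np.hypot(P[...,0]-.537,P[...,1]+.184)<.075)&(d>0)
print('top deck',C(P[b&(P[...,2]>.05)&(P[...,2]<.072)]))
im,d=imaging.grab_frame('scene');cv2.imwrite('pics/s5.png',cv2.resize(im[120:240,180:330],(750,600),interpolation=cv2.INTER_CUBIC))
E
```

```text
[ 0.537  -0.1835  0.3381] [-1.7996e+02  9.0000e-02 -1.6286e+02] [ 0.6 -0.9 -4.2]
deck (array([ 537.6, -183.7]), 2387, np.float64(0.06248069707772663))
[ 0.5369 -0.1835  0.338 ] [-1.7997e+02  8.0000e-02 -1.6287e+02] [-0.4  0.4 -4.1]
deck (array([ 537.6, -183.9]), 2394, np.float64(0.06243179737884383))
[ 0.5369 -0.1836  0.3379] [-1.7997e+02  8.0000e-02 -1.6288e+02] [-0.4 -0.6 -4.7]
deck (array([ 537.2, -184.1]), 2392, np.float64(0.062345275380054355))
top deck (array([ 539.9, -182.6]), 232, np.float64(0.0629435366810901))
```

View pics/s5.png

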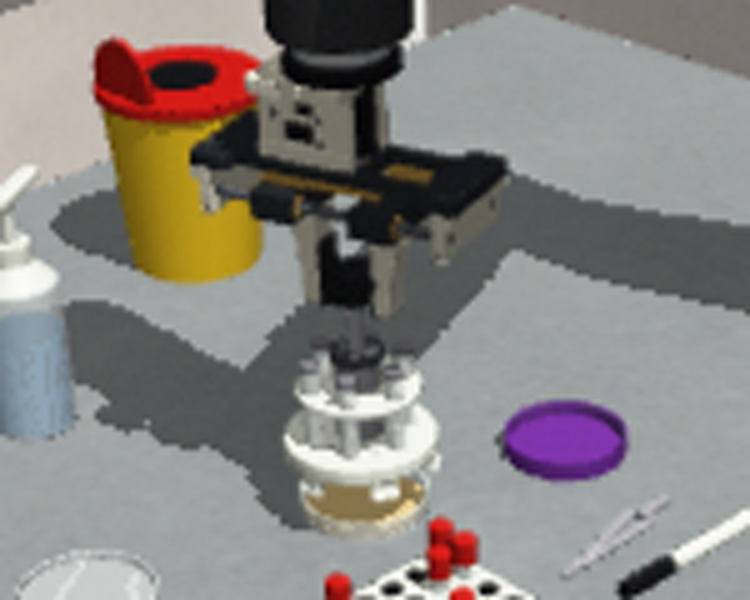

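Scene crop: the deck hangs concentric over the amber dish. The measured centres agree within 0.5 mm. I lower slowly and watch the force.

Emit:
drive_tool --pt "0 0 -0.02 0 0 0 1" --pt "0 0 -0.05 0 0 0 1" --pt "0 0 -0.08 0 0 0 1" --pt "0 0 -0.088 0 0 0 1" --pt "0 0 -0.093 0 0 0 1" --pt "0 0 -0.098 0 0 0 1" --pt "0 0 -0.103 0 0 0 1" --pt "0 0 -0.108 0 0 0 1" --pt "0 0 -0.113 0 0 0 1" --pt "0 0 -0.118 0 0 0 1"

```text
time_s: 10.6
position: [0.5367, -0.1836, 0.3077]
orientation: [-180.0, 0.0, -162.9]
contact_force: [0.2, -0.7, -4.3]
finger_gap: 0.0331
gripper_force: 45.0
```

Emit:
drive_tool --pt "0 0 -0.004 0 0 0 1" --pt "0 0 -0.008 0 0 0 1" --pt "0 0 -0.012 0 0 0 1" --pt "0 0 -0.016 0 0 0 1" --pt "0 0 -0.016 0 0 0 1"

```text
time_s: 11.1
position: [0.5366, -0.1836, 0.3035]
orientation: [180.0, -0.0, -162.9]
contact_force: [0.2, 0.1, -4.5]
finger_gap: 0.0331
gripper_force: 45.0
```

Emit:
drive_tool --pt "0 0 -0.003 0 0 0 1" --pt "0 0 -0.006 0 0 0 1" --pt "0 0 -0.006 0 0 0 1" --pt "0 0 -0.006 0 0 0 1"

```text
time_s: 11.5
position: [0.5367, -0.1836, 0.3022]
orientation: [-180.0, -0.0, -162.9]
contact_force: [0.8, -0.1, -5.3]
finger_gap: 0.033
gripper_force: 45.0
```

Emit:
drive_tool --pt "0 0 -0.003 0 0 0 1" --pt "0 0 -0.003 0 0 0 1" --pt "0 0 -0.003 0 0 0 1"

```text
time_s: 11.8
position: [0.5367, -0.1836, 0.3014]
orientation: [-180.0, -0.0, -162.9]
contact_force: [-0.7, -0.4, -4.6]
finger_gap: 0.0336
gripper_force: 45.0
```

Emit:
drive_tool --pt "0 0 -0.003 0 0 0 1" --pt "0 0 -0.003 0 0 0 1" --pt "0 0 -0.003 0 0 0 1"

```text
time_s: 12.1
position: [0.5368, -0.1836, 0.3011]
orientation: [-180.0, 0.0, -162.9]
contact_force: [-1.5, 1.2, 0.9]
finger_gap: 0.0331
gripper_force: 45.0
```

Emit:
drive_tool --pt "0 0 -0.003 0 0 0 1" --pt "0 0 -0.003 0 0 0 1" --pt "0 0 -0.003 0 0 0 1"

```text
time_s: 12.4
position: [0.5369, -0.1836, 0.301]
orientation: [-180.0, 0.1, -162.9]
contact_force: [-3.0, 1.4, 7.4]
finger_gap: 0.0331
gripper_force: 45.0
```

Seated (7.4 N up, plunger still up). I press 7 mm at 10 mm/s, since the stop is no earlier than 8 mm.

Emit:
drive_tool --pt "0 0 -0.004 0 0 0 1" --pt "0 0 -0.008 0 0 0 1" --pt "0 0 -0.012 0 0 0 1" --pt "0 0 -0.016 0 0 0 1" --pt "0 0 -0.02 0 0 0 1" --pt "0 0 -0.024 0 0 0 1" --pt "0 0 -0.028 0 0 0 1" --pt "0 0 -0.028 0 0 0 1"

```text
time_s: 13.2
position: [0.5369, -0.1836, 0.2941]
orientation: [-180.0, 0.1, -162.9]
contact_force: [-3.9, 3.0, 8.7]
finger_gap: 0.033
gripper_force: 45.0
```

Emit:
drive_tool --pt "0 0 -0.004 0 0 0 1" --pt "0 0 -0.005 0 0 0 1" --pt "0 0 -0.005 0 0 0 1"

```text
time_s: 13.5
position: [0.5369, -0.1836, 0.2929]
orientation: [-180.0, 0.1, -162.9]
contact_force: [-3.8, 2.4, 9.1]
finger_gap: 0.0333
gripper_force: 45.0
```

Emit:
drive_tool --pt "0 0 -0.004 0 0 0 1" --pt "0 0 -0.005 0 0 0 1" --pt "0 0 -0.005 0 0 0 1"

```text
time_s: 13.8
position: [0.537, -0.1836, 0.2922]
orientation: [-179.9, 0.1, -162.8]
contact_force: [-5.0, 3.8, 12.4]
finger_gap: 0.0332
gripper_force: 45.0
```

The force rose over a shorter travel, so this is the stop at about 8.8 mm. I add a little.

Emit:
drive_tool --pt "0 0 -0.001 0 0 0 1" --pt "0 0 -0.002 0 0 0 1" --pt "0 0 -0.002 0 0 0 1" --pt "0 0 -0.002 0 0 0 1"

```text
time_s: 14.2
position: [0.537, -0.1836, 0.2921]
orientation: [-179.9, 0.1, -162.8]
contact_force: [-4.4, 3.3, 15.4]
finger_gap: 0.033
gripper_force: 45.0
```

Emit:
drive_tool --pt "0 0 -0.001 0 0 0 1" --pt "0 0 -0.001 0 0 0 1" --pt "0 0 -0.001 0 0 0 1" --pt "0 0 -0.001 0 0 0 1" --pt "0 0 -0.001 0 0 0 1" --pt "0 0 -0.001 0 0 0 1"

```text
time_s: 14.8
position: [0.537, -0.1836, 0.292]
orientation: [-179.9, 0.1, -162.8]
contact_force: [-5.4, 3.6, 16.4]
finger_gap: 0.0329
gripper_force: 45.0
```

Emit:
drive_tool --pt "0 0 -0.001 0 0 0 1" --pt "0 0 -0.001 0 0 0 1" --pt "0 0 -0.001 0 0 0 1" --pt "0 0 -0.001 0 0 0 1" --pt "0 0 -0.001 0 0 0 1" --pt "0 0 -0.001 0 0 0 1" --pt "0 0 -0.001 0 0 0 1" --pt "0 0 -0.001 0 0 0 1"

```text
time_s: 15.6
position: [0.537, -0.1836, 0.2919]
orientation: [-179.9, 0.1, -162.8]
contact_force: [-5.8, 4.5, 17.8]
finger_gap: 0.0333
gripper_force: 45.0
```

Held at about 17.8 N for 0.8 s. I let the plunger come up, then lift.

Emit:
drive_tool --pt "0 0 0.005 0 0 0 1" --pt "0 0 0.01 0 0 0 1" --pt "0 0 0.015 0 0 0 1" --pt "0 0 0.02 0 0 0 1" --pt "0 0 0.025 0 0 0 1" --pt "0 0 0.03 0 0 0 1" --pt "0 0 0.034 0 0 0 1" --pt "0 0 0.038 0 0 0 1" --pt "0 0 0.042 0 0 0 1" --pt "0 0 0.042 0 0 0 1"

```text
time_s: 16.6
position: [0.5369, -0.1836, 0.301]
orientation: [-180.0, 0.1, -162.9]
contact_force: [-3.1, 2.5, 7.8]
finger_gap: 0.0331
gripper_force: 45.0
```

Emit:
drive_tool --pt "0 0 0.004 0 0 0 1" --pt "0 0 0.008 0 0 0 1" --pt "0 0 0.014 0 0 0 1" --pt "0 0 0.022 0 0 0 1" --pt "0 0 0.032 0 0 0 1" --pt "0 0 0.042 0 0 0 1" --pt "0 0 0.055 0 0 0 1" --pt "0 0 0.07 0 0 0 1" --pt "0 0 0.085 0 0 0 1" --pt "0 0 0.1 0 0 0 1"

```text
time_s: 17.6
position: [0.5367, -0.1836, 0.3253]
orientation: [-180.0, 0.0, -162.9]
contact_force: [-0.6, -1.3, -4.2]
finger_gap: 0.0331
gripper_force: 45.0
```

Emit:
drive_tool --pt "0 0 0.03 0 0 0 1" --pt "0 0 0.08 0 0 0 1" --pt "0 0 0.15 0 0 0 1" --pt "0 0 0.22 0 0 0 1" --pt "0 0 0.28 0 0 0 1" --pt "0 0 0.32 0 0 0 1" --pt "0 0 0.32 0 0 0 1"

```text
time_s: 18.3
position: [0.537, -0.1837, 0.407]
orientation: [-179.9, 0.2, -162.9]
contact_force: [1.4, 0.3, -4.2]
finger_gap: 0.0332
gripper_force: 45.0
```

```bash
python3 - <<'E'
from h import *
C=lambda p:(np.round(cv2.minEnclosingCircle(p[:,:2].astype(np.float32)*1000)[0],1),len(p),np.median(p,0)[2])
o=manip.observe();print(o['position'].round(4),o['orientation'].round(2),o['contact_force'].round(1))
c=cal('wrist');im,d=imaging.grab_frame('wrist');P=cloud('wrist',d,c)
b=(np.hypot(P[...,0]-.537,P[...,1]+.184)<.075)&(d>0)
print('deck',C(P[b&(P[...,2]>.11)&(P[...,2]<.15)]))
im,d=imaging.grab_frame('scene');cv2.imwrite('pics/s6.png',cv2.resize(im[120:240,180:330],(750,600),interpolation=cv2.INTER_CUBIC))
E
```

```text
[ 0.537  -0.1837  0.407 ] [-179.92    0.18 -162.87] [ 1.4  0.3 -4.2]
deck (array([ 537.9, -184.2]), 2405, np.float64(0.1313464251236814))
```

View pics/s6.png

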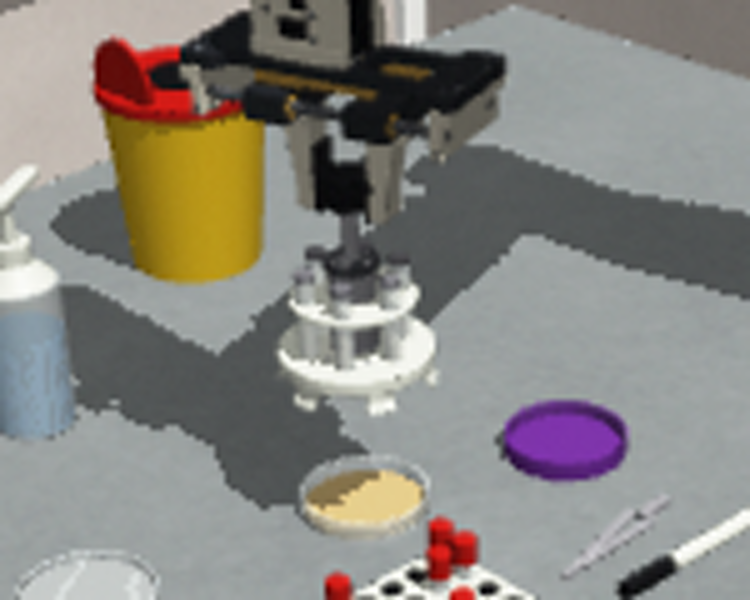

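The dish was left in place and the dispenser came off cleanly. I carry it back along the same path.

Emit:
drive_tool --pt "-0.005 0.03 0 0 0 0 1" --pt "-0.016 0.1 0 0 0 0 1" --pt "-0.032 0.2 0 0 0 0 1" --pt "-0.048 0.3 0 0 0 0 1" --pt "-0.064 0.4 0 0 0 0 1" --pt "-0.08 0.5 0 0 0 0 1" --pt "-0.096 0.6 0 0 0 0 1" --pt "-0.112 0.7 0 0 0 0 1" --pt "-0.128 0.8 0 0 0 0 1" --pt "-0.144 0.9 0 0 0 0 1"

```text
time_s: 19.4
position: [0.4999, 0.0427, 0.4042]
orientation: [180.0, -0.1, -162.9]
contact_force: [-0.4, -0.2, -4.5]
finger_gap: 0.0334
gripper_force: 45.0
```

Emit:
drive_tool --pt "-0.016 0.1 0 0 0 0 1" --pt "-0.032 0.2 0 0 0 0 1" --pt "-0.048 0.3 0 0 0 0 1" --pt "-0.064 0.4 0 0 0 0 1" --pt "-0.08 0.5 0 0 0 0 1" --pt "-0.096 0.6 0 0 0 0 1" --pt "-0.112 0.7 0 0 0 0 1" --pt "-0.123 0.77 0 0 0 0 1" --pt "-0.128 0.804 0 0 0 0 1" --pt "-0.128 0.804 0 0 0 0 1"

```text
time_s: 20.4
position: [0.4684, 0.2433, 0.4044]
orientation: [-180.0, -0.0, -162.8]
contact_force: [0.0, -0.8, -4.5]
finger_gap: 0.0328
gripper_force: 45.0
```

Emit:
drive_tool --pt "0 0 0 0 0 0 1" --pt "0 0 -0.05 0 0 0 1" --pt "0 0 -0.12 0 0 0 1" --pt "0 0 -0.2 0 0 0 1" --pt "0 0 -0.26 0 0 0 1" --pt "0 0 -0.28 0 0 0 1" --pt "0 0 -0.28 0 0 0 1" --pt "0 0 -0.28 0 0 0 1" --pt "0 0 -0.28 0 0 0 1"

```text
time_s: 21.3
position: [0.469, 0.2425, 0.3358]
orientation: [180.0, 0.1, -162.9]
contact_force: [0.4, 0.0, -4.8]
finger_gap: 0.033
gripper_force: 45.0
```

```bash
python3 - <<'E'
from h import *
C=lambda p:(np.round(cv2.minEnclosingCircle(p[:,:2].astype(np.float32)*1000)[0],1),len(p),np.median(p,0)[2])
o=manip.observe();print(o['position'].round(4),o['orientation'].round(2),o['contact_force'].round(1))
c=cal('wrist');im,d=imaging.grab_frame('wrist');P=cloud('wrist',d,c)
b=(np.hypot(P[...,0]-.469,P[...,1]-.2425)<.075)&(d>0)
print('deck',C(P[b&(P[...,2]>.05)&(P[...,2]<.075)]))
p=P[b&(P[...,2]>.003)&(P[...,2]<.01)];print('foot',C(p))
q=p[:,:2];q=q[np.hypot(q[:,0]-.469,q[:,1]-.2425)>.05]
E
```

```text
[0.469  0.2425 0.3358] [ 1.7996e+02  8.0000e-02 -1.6289e+02] [ 0.4  0.  -4.8]
deck (array([469.3, 242.5]), 2392, np.float64(0.060148441399592495))
foot (array([462.4, 239.9]), 1421, np.float64(0.004663993536366817))
```

Emit:
drive_tool --pt "0 0 -0.02 0 0 0 1" --pt "0 0 -0.04 0 0 0 1" --pt "0 0 -0.055 0 0 0 1" --pt "0 0 -0.065 0 0 0 1" --pt "0 0 -0.075 0 0 0 1" --pt "0 0 -0.085 0 0 0 1" --pt "0 0 -0.095 0 0 0 1" --pt "0 0 -0.102 0 0 0 1" --pt "0 0 -0.108 0 0 0 1" --pt "0 0 -0.108 0 0 0 1"

```text
time_s: 22.35
position: [0.4686, 0.2424, 0.3077]
orientation: [-180.0, -0.0, -162.9]
contact_force: [-0.3, 0.6, -4.3]
finger_gap: 0.0332
gripper_force: 45.0
```

Emit:
drive_tool --pt "0 0 -0.003 0 0 0 1" --pt "0 0 -0.005 0 0 0 1" --pt "0 0 -0.005 0 0 0 1" --pt "0 0 -0.005 0 0 0 1"

```text
time_s: 22.75
position: [0.4688, 0.2425, 0.3071]
orientation: [180.0, 0.0, -162.9]
contact_force: [-1.6, -0.7, 0.4]
finger_gap: 0.0329
gripper_force: 45.0
```

Seated on the base: the boss now takes the weight and the plunger is up. I release, back off upward, and look.

Emit:
drive_tool --pt "0 0 0 0 0 0 0.5" --pt "0 0 0 0 0 0 0.3" --pt "0 0 0 0 0 0 0" --pt "0 0 0 0 0 0 0" --pt "0 0 0 0 0 0 0" --pt "0 0 0 0 0 0 0" --pt "0 0 0 0 0 0 0" --pt "0 0 0 0 0 0 0"

```text
time_s: 23.55
position: [0.4687, 0.2424, 0.3066]
orientation: [-180.0, -0.0, -162.9]
contact_force: [-0.7, 0.1, -0.7]
finger_gap: 0.0866
gripper_force: 0.0
```

Emit:
drive_tool --pt "0 0 0.05 0 0 0 0" --pt "0 0 0.15 0 0 0 0" --pt "0 0 0.3 0 0 0 0" --pt "0 0 0.45 0 0 0 0" --pt "0.16 0 0.49 0 0 0 0" --pt "0.16 0 0.49 0 0 0 0" --pt "0.16 0 0.49 0 0 0 0"

```text
time_s: 24.25
position: [0.509, 0.2422, 0.4297]
orientation: [180.0, 0.0, -162.9]
contact_force: [-0.4, -0.1, -0.2]
finger_gap: 0.0878
gripper_force: 0.0
```

```bash
python3 - <<'E'
from h import *
C=lambda p:(np.round(cv2.minEnclosingCircle(p[:,:2].astype(np.float32)*1000),1) if 0 else cv2.minEnclosingCircle(p[:,:2].astype(np.float32)*1000),len(p),np.median(p,0)[2])
o=manip.observe();print(o['position'].round(4),o['contact_force'].round(1),o['finger_gap'])
c=cal('wrist');im,d=imaging.grab_frame('wrist');P=cloud('wrist',d,c);cv2.imwrite('pics/w7.png',im)
b=(np.hypot(P[...,0]-.469,P[...,1]-.2425)<.075)&(d>0)
for n,l,h in [('knob',.152,.166),('deck',.028,.037),('foot',.004,.009)]: print(n,C(P[b&(P[...,2]>l)&(P[...,2]<h)]))
im,d=imaging.grab_frame('top');P=cloud('top',d,cal('top'));hsv=cv2.cvtColor(im,cv2.COLOR_BGR2HSV)
a=np.zeros(d.shape,bool);a[205:252,320:370]=1
m=a&(hsv[...,1]>70)&(d>0);print('dish',C(P[m]))
E
```

```text
[0.509  0.2422 0.4297] [-0.4 -0.1 -0.2] 0.08781906152334966
knob (((469.2424011230469, 242.2051544189453), 16.793230056762695), 1235, np.float64(0.15755835123752787))
deck (((469.27740478515625, 242.34744262695312), 52.87286376953125), 1079, np.float64(0.031513385753815015))
foot (((468.9068603515625, 242.41725158691406), 61.56556701660156), 884, np.float64(0.00489273934016507))
dish (((538.7034912109375, -183.98666381835938), 43.24860763549805), 776, np.float64(0.003956938476460836))
```

View pics/w7.png

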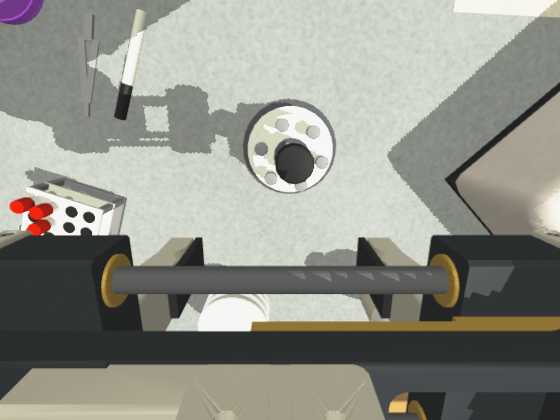

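The wrist view shows the dispenser back on its base at (290,148). Knob and deck are at their original heights and centred, and the dish is unmoved. Handing in.

```bash
python3 -c "
from cell import manip
print(manip.close_job())"
```

```text
the job is handed in; nothing more can be done
None
```

The dispenser was seated on the amber dish, its knob held against the stop at about 16–18 N, and it is back seated on its base and released; the job is handed in, but no verdict came back.

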